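Push a gearbox housing through the splash flap of a bench parts washer

ROBOT

A 6-joint arm with a two-finger parallel gripper is mounted at the origin on the work surface. World frame = base frame: x ahead of the robot, y to its left, z up, the work surface at z = 0. Lengths are in m, angles in rad, forces in N, time in s.
With the tool pointing down it reaches from about 0.35 to 0.975 m from the base axis. Payload 4.9 kg.
Tool frame: the origin (TCP) lies between the finger pads; the fingertips stand 17 mm ahead of it and the grasp point (between the pads) lies 2 mm behind it; z points along the fingers, y is the direction in which the jaws open and shut (so a half turn about z gives the same grasp; the last joint's range is limited). The gripper opens to 85 mm and grips with 20 to 120 N. Pads are 22 mm wide; open, the fingers measure 114 mm over their backs; the gripper's body (76 mm by 85 mm) begins 54 mm behind the grasp point. The pads swing forward as they close: fully open they stand 13 mm farther back than shut.
Start: joints at [1.148, 0.053, 1.613, -0, 1.476, -0.119], TCP at [0.187, 0.596, 0.248] pointing down, gripper open.
Joint ranges: [-3.01, 3.01], [-1.01, 2.22], [0.06, 2.58], [-1.02, 4.17], [0.09, 2.62], [-3.14, 3.14]. Speed limits (rad/s): [2.57, 2.57, 3.14, 3.14, 3.14, 3.14].

INTERFACE

Orientations are given as a unit quaternion [w, x, y, z].
In Python, from plant import state, grab_frame, camera_model, job_done, find_in, silhouettes, landmark_of gives the robot as it stands.
- The arm moves only by the shell command python3 -m crank 'ROWS'. ROWS is JSON, a list of rows, each an object with "angular": the turn, a rotation vector about the tool's x, y, z each as a share of 5 degrees, from -1 to 1, a list of three; "delta_pos": the shift along the tool's x, y, z each as a share of 3 cm, from -1 to 1, a list of three; "gripper": the opening, from 0 (shut) to 1 (fully open). In form: [{"angular": [ax, ay, az], "delta_pos": [tx, ty, tz], "gripper": gripper}, ...]. A call has 1 to 12 rows; each row shifts and turns the commanded pose from where the row before left it, along the tool's axes as they then stand; what a row does not reach is not made up. A row lasts 1/8 s, in which the tool goes at most 62.5 mm and 10.7 degrees, less where a joint would pass 70% of its speed; a pose out of reach is approached as far as the arm can. A call with a number of a shift or a turn outside -1 to 1 is refused whole. A call with a gripper value outside its range is refused whole. The fingers move at their own pace and stop on an object; the grip force is fixed at half the most. Time passes only in rows, so rows that do not move let the fingers close. It gives the time, the measured TCP pose, the force and the opening at its end, in the units of the state.
- state(): the state, without advancing time (a new reading comes with each control period).
- grab_frame(name): name is "side" or "top" or "wrist"; returns the picture (480x640x3 uint8, red, green, blue); there is no depth.
- camera_model(name): a dict with "camera_matrix" (3x3 intrinsics, pixels), "rvec" (rotation vector, rad) and "tvec" (3), from world to camera coordinates, as OpenCV has them; the wrist camera has in their place "mount" (4x4, takes a point from camera to tool coordinates, whose origin is the TCP and whose axes are the flange's). Camera axes: x right, y down, z forward; pixel columns grow to the right and rows downward; lengths in m; the calibration is good to about 2 mm. A picture is of the moment at which its call begins: read the wrist's pose just before it. camera_model takes no time and is no camera call.
- job_done(): hands the job in, once; it reports no verdict.
Trained networks look in the newest picture that a camera, given by its name, has taken for a name from the list of things; names that differ only in an ending like _2 or _b are one class to them, and where a whole thing is asked for, a point or a joint stands for the part that bears it (a point fixed in the world has none). Each returns a list of dicts, best first, with "conf" (0 to 1); they miss things now and then, are a little off and sometimes report something else, mostly with a low value. They report only what shows in the picture. A call takes as long as a camera call. They do not tell look-alikes from the thing itself.
- find_in(camera, target): "bbox" ([left, top, right, bottom] in pixels, round what is visible of it).
- silhouettes(camera, target): "mask" (480x640 bool, what is visible of it) and "bbox" ([left, top, right, bottom] in pixels, round what is visible of it).
- landmark_of(camera, target): "pixel" ([column, row] in pixels: a listed point, or the origin of a listed thing).
The state is a dict: "time": time; "joint_pos": joint angles; "joint_vel": joint speeds; "joint_efforts": joint torques, N m; "tool_pos": TCP position; "tool_rot": TCP orientation; "contact_force": force on the tool from outside, world axes, zero at the start; "ft_torque": the same for the moment, N m; "gripper_width": opening from 0.0 (shut) to 1.0 (fully open).
Only numpy, scipy, OpenCV 4.12 (cv2) and the standard library are available. Lean on these libraries where they do the work, as an engineer would, in place of code of your own. Each camera call takes 0.05 s, during which the arm holds its last target.

TASK

With the wooden push stick, push the aluminium housing along the slide and through the washer's splash flap until you feel it press lightly against the rubber buffer inside, and leave it standing against it; the buffer is set differently for every job, so go by feel, do not ram it, and keep the gripper itself out of the washer. Then draw the stick out so that the flap falls shut behind the housing, and lay the stick back on the bench, leaving the other things alone.

Things in the scene. Friction and masses are not known exactly. Their poses are not given: they have to be found in the camera images.
- washer: bench parts washer, fixed: grey sump and front wall, 300 wide x 270 deep, clear hood up to 238; a steel slide sticks out of its front. Origin: on the bench under the middle of the inlet, in the outer face of the front wall; x = level, along the slide into the washer (the way to push), y across, z up
- mouth (a point): middle of the inlet at deck height, 70 above the bench; axes as the washer's. The slide's deck is level and 100 wide, from x = -240 to 270 (inside). On it two rails, 14 high, 5 thick, inside faces at y = -38 and 38, from x = -240 to 200. The inlet is 70 high above the deck
- flap (a joint): splash flap in the inlet, sheet steel 73 wide, hung 68 above the deck and 8 behind the front face, lower edge 5 above the deck. 0 rad = shut, up to 1.5 as the edge swings inwards; never outwards. Falls shut by weight and a light spring; 1 to 5 N at the edge opens it. It drops off the housing's back about 60 past the front, then rides on the stick until that is out
- stop: back stop inside, fixed: steel bracket 66 wide x 40 high, origin on the deck under its middle, 237 inside the front face; axes as the washer's. A stud on it carries a rubber buffer, 40 wide x 14 high, whose face stands 54 to 94 before the origin: this setting is not measured. The buffer yields 1 mm per 2.5 N: 3 to 8 N is a light press, over 12 N is ramming
- housing: gearbox end housing, bare aluminium, 0.3 to 0.55 kg, on the slide between the rails: square flange 70 x 70 x 14 with a round boss 54 to 60 across on top, 44 high in all. Origin: centre of the underside; x = the way to push, z up. The flat back face is 35 behind the origin. It slides at 1 to 6 N. When home its origin is 108 to 148 inside the front face
- stick: wooden push stick, 0.2 kg, lying on the bench: bar 280 long x 28 wide x 30 high with an upright handle block on top, 60 long x 24 wide, to 75 above the underside. Origin: on the underside below the handle's middle; x = along the bar to the flat pushing end, 200 ahead (tail 80 behind), y across, z up
- stick_tip (a point): middle of the stick's flat pushing end, 15 above its underside
- stick_handle (a point): middle of the stick's handle block, 52 above its underside; axes as the stick's. Grip it across its 24 width (y) from above
- casting: bystander: gearbox casting, bare aluminium, 115 x 100 x 99 high, 1.9 kg; origin under its middle
- wrench: bystander: steel wrench 150 long lying flat; origin under its middle, x along it
- jar: bystander: glass jar with a steel lid, 64 across, 90 high; origin under its middle
Mind the look-alikes: they are no part of the job. What is shaped like the housing but pink is not meant.

How it is judged:
On the way, in this order (a step that is already met when the one before it is completed fails the run):
1. the housing pushes the flap open and goes in under it (value of joint flap above 0.5 rad and x of housing in the frame of washer above 0 m and contact force between stick and housing above 0.2 N), for 0.05 s.
2. the stick presses the housing against the rubber buffer with at least 2.5 N (contact force between housing and stop above 2.5 N and contact force between stick and housing above 1 N), for 0.15 s.
At the end, for the whole second after the job is handed in: the housing stands flat and still inside the washer (origin more than 104 mm inside the front face), still touching the buffer (more than 0.05 N), the flap hangs shut (within 0.06 rad), and the stick lies still and flat on the bench (underside origin below 30 mm, pushing end below 40 mm) (contact force between housing and stop above 0.05 N and x of housing in the frame of washer above 0.104 m and angle between housing's own z axis and vertical below 0.06 rad and linear speed of each of housing, stick below 0.01 m/s and value of joint flap below 0.06 rad and height (world z) of stick below 0.03 m and height (world z) of stick_tip below 0.04 m).
It fails at once if the housing is rammed against the buffer with more than 12 N (contact force between housing and stop above 12 N).
It fails at once if the gripper reaches into the washer (x of the grasp point in the frame of washer above 0 m and z of the grasp point in the frame of washer below 0.2 m).
It fails at once if the casting, the wrench or the jar is moved by more than 20 mm (distance of any of casting, wrench, jar from where it was at the start of the episode above 0.02 m).
It also fails if it takes over 69 s, if anything falls off the work surface, if the arm or the gripper's body presses on something with over 40 N, if the wrist force passes 120 N, or if a joint passes its speed limit or range.

## Working session

There is one attempt and no reset: what is moved stays moved. The work goes in short steps, Python scripts to look and compute and a shell command to move; the robot and the scene stay as the last step left them, time stands still between calls to the robot, and variables do not carry over. Pictures are saved under pics/ and viewed, and the job is handed in when it is done.

```bash
ls; mkdir -p pics
python3 - <<'E'
from plant import *
import cv2
print(state())
for n in ("side","top","wrist"):
    cv2.imwrite(f"pics/{n}0.png",grab_frame(n)[:,:,::-1]); 
    m=camera_model(n); print(n,m)
    for t in ("washer","mouth","stop","housing","stick","stick_tip","stick_handle","casting","wrench","jar"):
        print(n,t,[(d['conf'],d['pixel']) for d in landmark_of(n,t)][:3])
E
```

```text
pics
{'time': 0.0, 'joint_pos': array([ 1.14805415e+00,  5.33177062e-02,  1.61428555e+00,  2.26100969e-05,
        1.47598816e+00, -1.18977486e-01]), 'joint_vel': array([-0.00030661, -0.00064963, -0.00069885,  0.00106671, -0.00035331,
       -0.00064815]), 'joint_efforts': array([ 5.89436549e-04, -3.93676078e+01, -3.70179963e+01, -2.72645548e-05,
        6.91347013e-03, -1.69813842e-05]), 'tool_pos': array([0.18668694, 0.59585788, 0.2470923 ]), 'tool_rot': array([-2.78236819e-04,  1.51300071e-01,  9.88487375e-01, -9.59932030e-04]), 'contact_force': array([-0.91195544, -0.0026814 ,  0.27472128]), 'ft_torque': array([ 0.01405747,  0.04361331, -0.03408977]), 'gripper_width': 0.997960638711993}
side {'camera_matrix': array([[562.71113225,   0.        , 316.04759817],
       [  0.        , 562.71113225, 235.2379028 ],
       [  0.        ,   0.        ,   1.        ]]), 'rvec': array([ 2.28423995,  0.96479182, -0.33904497]), 'tvec': array([-0.42296367, -0.2230374 ,  1.5190095 ])}
side washer [(0.9, [348.5, 257.2])]
side mouth [(0.64, [345.7, 238.1]), (0.43, [158.7, 333.4])]
side stop []
s
[... 1087 characters left out ...]
_matrix': array([[354.81875551,   0.        , 315.97628692],
       [  0.        , 354.81875551, 239.13303854],
       [  0.        ,   0.        ,   1.        ]]), 'mount': array([[-3.96472879e-04, -9.54150748e-01, -2.99326230e-01,
         7.71014270e-02],
       [ 9.99999879e-01, -2.91417745e-04, -3.95609736e-04,
         4.23137179e-04],
       [ 2.90242351e-04, -2.99326351e-01,  9.54150749e-01,
        -1.27444058e-01],
       [ 0.00000000e+00,  0.00000000e+00,  0.00000000e+00,
         1.00000000e+00]])}
wrist washer []
wrist mouth []
wrist stop []
wrist housing [(0.81, [34.1, 407.7])]
wrist stick []
wrist stick_tip []
wrist stick_handle []
wrist casting []
wrist wrench []
wrist jar []
```

View pics/side0.png

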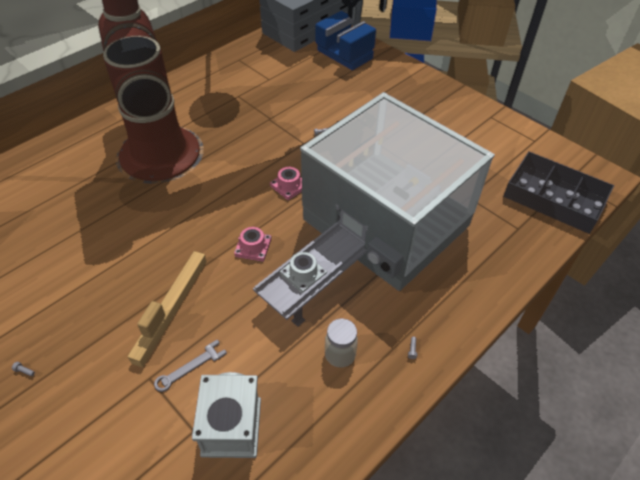

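View pics/top0.png

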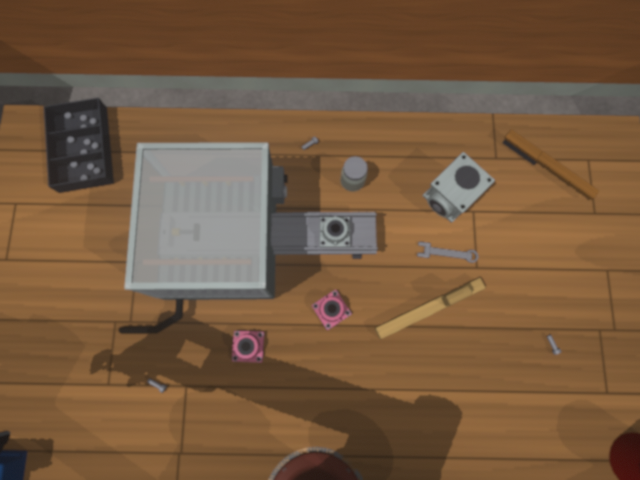

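View pics/wrist0.png

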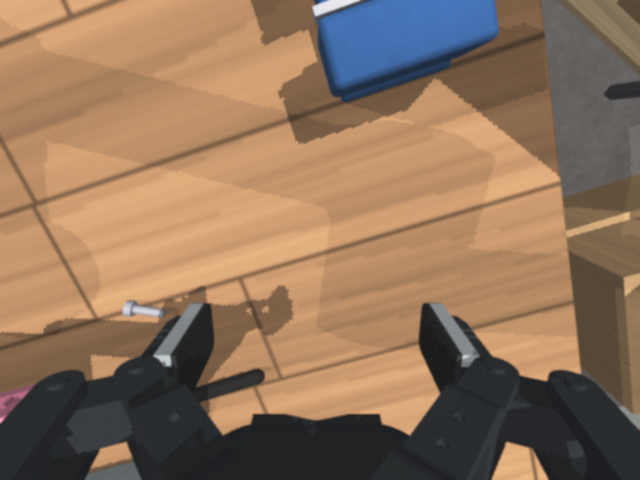

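The housing is the grey one on the slide, at top (335,230) and side (303,268). The two pink ones are decoys. The stick is at top (378,335)-(485,283), with its handle at about (463,292). The washer is to the left, so the push direction is about +y in the world.

```bash
cat > h.py <<'E'
import numpy as np, cv2
from plant import *
from scipy.spatial.transform import Rotation as R
from scipy.optimize import minimize, least_squares
def cam(n):
    m=camera_model(n); K=np.array(m['camera_matrix'])
    if 'rvec' in m:
        return K,cv2.Rodrigues(np.array(m['rvec']))[0],np.array(m['tvec'])
    s=state(); q=s['tool_rot']; Rt=R.from_quat([q[1],q[2],q[3],q[0]]).as_matrix()
    T=np.eye(4);T[:3,:3]=Rt;T[:3,3]=s['tool_pos']; C=np.linalg.inv(T@np.array(m['mount'])); return K,C[:3,:3],C[:3,3]
def bp(n,px,z):
    K,Rm,t=cam(n); px=np.atleast_2d(px); out=[]
    for u,v in px:
        d=Rm.T@np.linalg.inv(K)@np.array([u,v,1]); c=-Rm.T@t
        out.append(c+d*(z-c[2])/d[2])
    return np.array(out)
def pr(n,P):
    K,Rm,t=cam(n); c=(Rm@np.atleast_2d(P).T).T+t; p=(K@c.T).T; return p[:,:2]/p[:,2:]
def box(x0,x1,y0,y1,z0,z1): return np.array([[x,y,z] for x in(x0,x1) for y in(y0,y1) for z in(z0,z1)],float)
def place(P,x,y,a,z=0):
    c,s=np.cos(a),np.sin(a); return np.c_[x+c*P[:,0]-s*P[:,1], y+s*P[:,0]+c*P[:,1], P[:,2]+z]
STICK=[box(-.08,.2,-.014,.014,0,.03),box(-.03,.03,-.012,.012,0,.075)]
def render(n,boxes,pose,sc=4):
    im=np.zeros((480*sc,640*sc),np.uint8)
    for b in boxes:
        h=cv2.convexHull(((pr(n,place(b,*pose))+.5)*sc).astype(np.float32)); cv2.fillPoly(im,[h.astype(int)],255)
    return cv2.resize(im,(640,480),interpolation=cv2.INTER_AREA)/255.
E
python3 - <<'E'
from h import *
M={}
for n in("top","side"):
    grab_frame(n); s=silhouettes(n,"stick"); print(n,[(d['conf'],d['bbox']) for d in s]); M[n]=s[0]['mask'].astype(float)
h=bp("top",[463,292],.075)[0]; tp=bp("top",[378,335],.02)[0]; a0=np.arctan2(*(tp-h)[1::-1]); print(h,tp,a0)
for cams in(("top",),("side",),("top","side")):
    f=lambda p:sum(np.abs(render(n,STICK,(p[0],p[1],p[2]))-M[n]).sum() for n in cams)
    r=minimize(f,[h[0],h[1],a0],method='Nelder-Mead',options=dict(initial_simplex=[[h[0],h[1],a0],[h[0]+.01,h[1],a0],[h[0],h[1]+.01,a0],[h[0],h[1],a0+.05]],maxiter=150))
    print(cams,r.x,r.fun,M[cams[0]].sum())
# zoomed crops
t=cv2.cvtColor(grab_frame("top"),cv2.COLOR_RGB2BGR); cv2.imwrite("pics/topz.png",cv2.resize(t[120:350,250:510],None,fx=3,fy=2.6*1,interpolation=cv2.INTER_CUBIC))
t=cv2.cvtColor(grab_frame("side"),cv2.COLOR_RGB2BGR); cv2.imwrite("pics/sidez.png",cv2.resize(t[180:320,230:400],None,fx=4,fy=4,interpolation=cv2.INTER_CUBIC))
E
```

```text
top [(0.73, [371.9, 277.9, 484.9, 339.8])]
side [(0.8, [127.5, 255.6, 205.1, 367.7])]
[ 0.46555106 -0.3275654   0.075     ] [ 0.3677667  -0.14018823  0.02      ] 2.051777355759995
('top',) [ 0.46074969 -0.31746624  2.02317356] 73.62745098039215 1495.0
('side',) [ 0.45979386 -0.31844939  2.02718674] 132.2862745098039 2644.0
('top', 'side') [ 0.46061805 -0.3186668   2.02126151] 251.2078431372549 1495.0
```

View pics/topz.png

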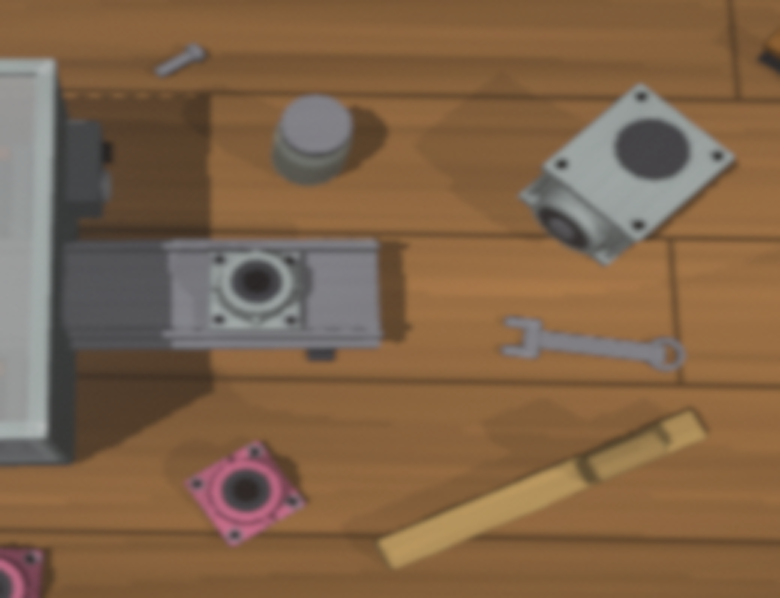

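View pics/sidez.png

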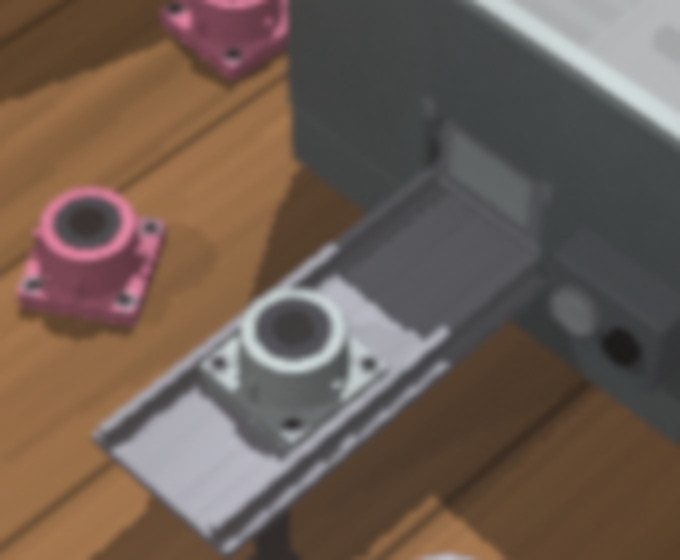

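Run:
```python
from h import *
obs=[("top",[376,212.3],[-.24,-.05,.07]),("top",[377.3,253.5],[-.24,.05,.07]),
("side",[253.25,288.75],[-.24,.05,.07]),("side",[286.2,318],[-.24,-.05,.07])]
f=lambda p:np.concatenate([pr(n,place(np.array([P]),*p))[0]-u for n,u,P in obs])
r=least_squares(f,[.6,.08,1.57]);print(r.x,f(r.x).round(1))
for n,t,z in(("top","mouth",.07),("top","washer",0),("side","mouth",.07),("side","washer",0)):
    grab_frame(n);l=landmark_of(n,t)[0]; print(n,t,l['pixel'],bp(n,l['pixel'],z)[0])
# inside wall point, flange etc overlay
p=r.x
for n in("top","side"):
    im=cv2.cvtColor(grab_frame(n),cv2.COLOR_RGB2BGR); im=cv2.resize(im,None,fx=4,fy=4,interpolation=cv2.INTER_CUBIC)
    def poly(P,c,close=True):
        q=((pr(n,place(np.array(P,float),*p))+.5)*4-.5).astype(int); cv2.polylines(im,[q],close,c,1)
    poly([[-.24,-.05,.07],[-.24,.05,.07],[0,.05,.07],[0,-.05,.07]],(0,0,255))
    for y in(-.043,-.038,.038,.043): poly([[-.24,y,.084],[0,y,.084]],(0,255,0),False)
    poly([[0,-.15,.238],[0,.15,.238],[.27,.15,.238],[.27,-.15,.238]],(255,0,0))
    a=(4*600,4*480)
    c=im[4*130:4*280,4*240:4*430] if n=="top" else im[4*130:4*330,4*240:4*430]
    cv2.imwrite(f"pics/ov_{n}.png",c[:, :800])
```

```text
[0.59935249 0.10800457 1.58719749] [-0.6 -0.4 -0.7 -0.3 -0.9 -0.1 -0.4  0.4]
top mouth [271.5, 231.9] [0.59995761 0.11390893 0.07      ]
top washer [275.0, 237.8] [0.60214282 0.11156109 0.        ]
side mouth [345.4, 237.7] [0.5924246  0.10237085 0.07      ]
side washer [347.3, 258.0] [0.59978866 0.10576819 0.        ]
```

View pics/ov_top.png

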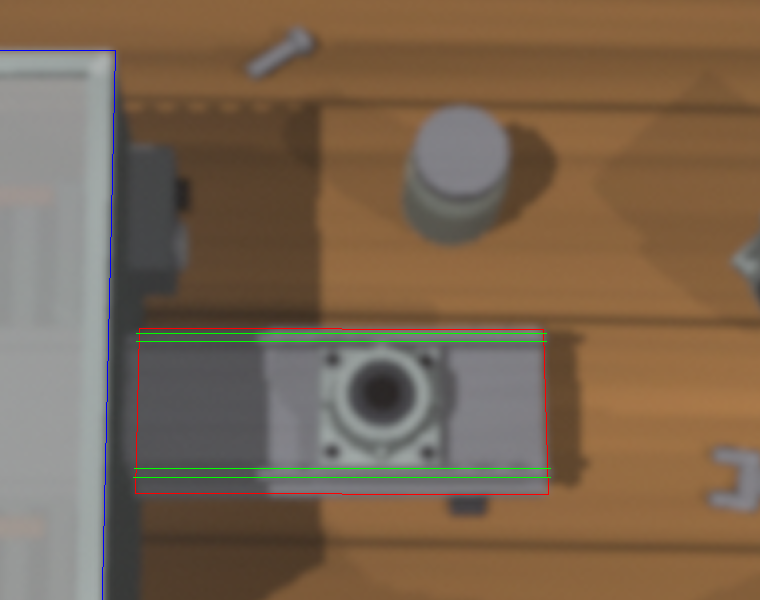

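View pics/ov_side.png

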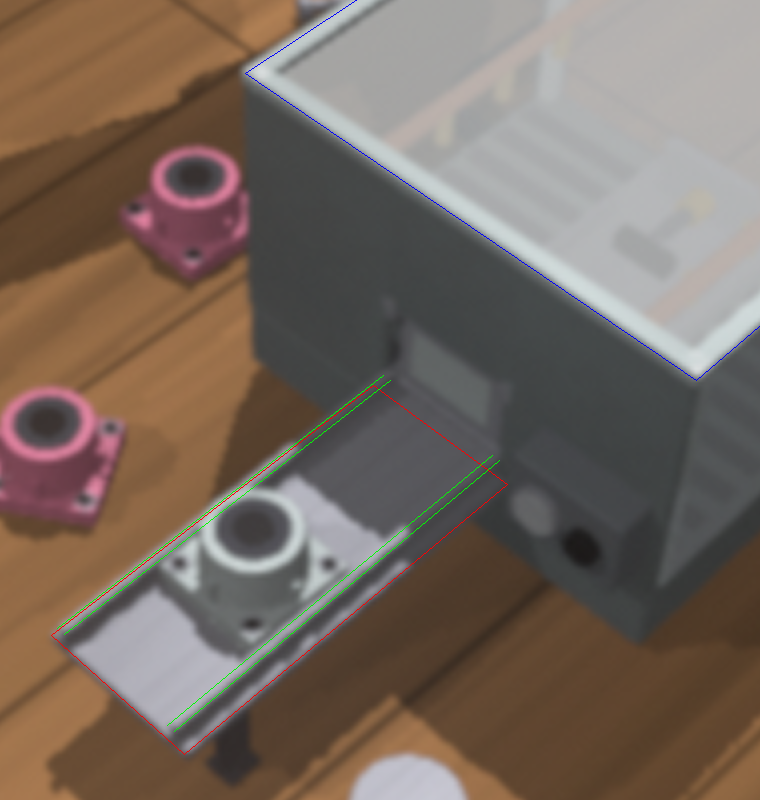

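```bash
python3 -m crank '[{"angular":[0,0,1],"delta_pos":[0,0,-1],"gripper":1},{"angular":[0,0,1],"delta_pos":[0,0,-1],"gripper":1},{"angular":[0,0,1],"delta_pos":[0,0,-1],"gripper":1},{"angular":[0,0,1],"delta_pos":[-1,0,0],"gripper":1},{"angular":[0,0,1],"delta_pos":[-1,0,0],"gripper":1},{"angular":[0,0,1],"delta_pos":[-1,0,0],"gripper":1},{"angular":[0,0,1],"delta_pos":[-1,0,0],"gripper":1},{"angular":[0,0,1],"delta_pos":[-1,0,0],"gripper":1},{"angular":[0,0,1],"delta_pos":[-1,0,0],"gripper":1},{"angular":[0,0,0.34],"delta_pos":[-1,0,0],"gripper":1}]'
cat >> h.py <<'E'
def tool(): 
    s=state(); q=s['tool_rot']; return s['tool_pos'],R.from_quat([q[1],q[2],q[3],q[0]]).as_matrix()
def goto(t):
    p,Rt=tool(); d=Rt.T@(np.array(t)-p)/.03
    print("t",round(state()['time'],2),"pos",p.round(4),"yaw",round(np.degrees(np.arctan2(Rt[1,0],Rt[0,0])),2),"z",Rt[:,2].round(3),"units",d.round(2))
E
python3 -c "
from h import *
goto([.42,.1,.35]);goto([.464,-.326,.2])"
```

```text
time: 3.7
tool_pos: [0.3275, 0.4433, 0.3383]
tool_rot: [0.0, 0.531, 0.847, 0.0]
contact_force: [0.1, 0.3, -0.1]
gripper_width: 0.998
t 3.7 pos [0.3275 0.4433 0.3383] yaw 115.81 z [ 0.  0. -1.] units [-11.64  -2.21  -0.39]
t 3.7 pos [0.3275 0.4433 0.3383] yaw 115.81 z [ 0.  0. -1.] units [-25.06  -7.07   4.61]
```

```bash
python3 -m crank '[{"angular":[0,0,0],"delta_pos":[-1,-0.2,0],"gripper":0.7},{"angular":[0,0,0],"delta_pos":[-1,-0.2,0],"gripper":0.7},{"angular":[0,0,0],"delta_pos":[-1,-0.2,0],"gripper":0.7},{"angular":[0,0,0],"delta_pos":[-1,-0.2,0],"gripper":0.7},{"angular":[0,0,0],"delta_pos":[-1,-0.2,0],"gripper":0.7},{"angular":[0,0,0],"delta_pos":[-1,-0.2,0],"gripper":0.7},{"angular":[0,0,0],"delta_pos":[-1,-0.2,0],"gripper":0.7},{"angular":[0,0,0],"delta_pos":[-1,-0.2,0],"gripper":0.7},{"angular":[0,0,0],"delta_pos":[-1,-0.2,0],"gripper":0.7},{"angular":[0,0,0],"delta_pos":[-1,-0.2,0],"gripper":0.7},{"angular":[0,0,0],"delta_pos":[-1,-0.2,0],"gripper":0.7},{"angular":[0,0,0],"delta_pos":[-1,-0.3,0],"gripper":0.7}]'; python3 -c "
from h import *
goto([.464,-.326,.2])"
```

```text
time: 5.2
tool_pos: [0.4168, 0.0865, 0.3385]
tool_rot: [0.0, 0.531, 0.848, 0.0]
contact_force: [-0.1, -0.2, -0.1]
gripper_width: 0.701
t 5.2 pos [0.4168 0.0865 0.3385] yaw 115.9 z [ 0. -0. -1.] units [-13.06  -4.59   4.62]
```

```bash
python3 -m crank '[{"angular":[0,0,0],"delta_pos":[-1,-0.4,0],"gripper":0.7},{"angular":[0,0,0],"delta_pos":[-1,-0.4,0],"gripper":0.7},{"angular":[0,0,0],"delta_pos":[-1,-0.4,0.3],"gripper":0.7},{"angular":[0,0,0],"delta_pos":[-1,-0.4,0.5],"gripper":0.7},{"angular":[0,0,0],"delta_pos":[-1,-0.4,0.5],"gripper":0.7},{"angular":[0,0,0],"delta_pos":[-1,-0.4,0.5],"gripper":0.7},{"angular":[0,0,0],"delta_pos":[-1,-0.4,0.5],"gripper":0.7},{"angular":[0,0,0],"delta_pos":[-1,-0.4,0.5],"gripper":0.7},{"angular":[0,0,0],"delta_pos":[-1,-0.4,0.5],"gripper":0.7},{"angular":[0,0,0],"delta_pos":[-1,-0.4,0.5],"gripper":0.7}]'; python3 -c "
from h import *
goto([.464,-.326,.2])"
```

```text
time: 6.45
tool_pos: [0.4397, -0.2359, 0.224]
tool_rot: [0.0, 0.531, 0.848, 0.0]
contact_force: [0.3, -0.5, 0.7]
gripper_width: 0.698
t 6.45 pos [ 0.4397 -0.2359  0.224 ] yaw 115.89 z [ 0. -0. -1.] units [-3.05 -0.58  0.8 ]
```

```bash
python3 -m crank '[{"angular":[0,0,0],"delta_pos":[-1,-0.2,0.2],"gripper":0.7},{"angular":[0,0,0],"delta_pos":[-1,-0.2,0.3],"gripper":0.7},{"angular":[0,0,0],"delta_pos":[-1,-0.2,0.3],"gripper":0.7},{"angular":[0,0,0],"delta_pos":[0,0,0],"gripper":0.7},{"angular":[0,0,0],"delta_pos":[0,0,0],"gripper":0.7}]'
python3 - <<'E'
from h import *
im=cv2.cvtColor(grab_frame("wrist"),cv2.COLOR_RGB2BGR)
s=silhouettes("wrist","stick"); print([(d['conf'],d['bbox']) for d in s])
goto([.464,-.326,.06])
if s:
    M=s[0]['mask'].astype(float)
    f=lambda p:np.abs(render("wrist",STICK,p,2)-M).sum()
    x0=np.array([.4607,-.3182,2.023])
    r=minimize(f,x0,method='Nelder-Mead',options=dict(initial_simplex=np.vstack([x0,x0+np.eye(3)*[.01,.01,.05]]),maxiter=120)); print(r.x,f(x0),r.fun,M.sum())
p=r.x
for b in STICK:
    for q in(x0,p):
        h=cv2.convexHull(pr("wrist",place(b,*q)).astype(np.float32)).astype(int); cv2.polylines(im,[h],True,(0,0,255) if q is x0 else (0,255,0),1)
cv2.imwrite("pics/w1.png",im)
E
```

```text
time: 7.08
tool_pos: [0.4628, -0.3233, 0.2004]
tool_rot: [-0.0, 0.531, 0.848, 0.0]
contact_force: [0.2, -0.3, 0.6]
gripper_width: 0.704
[(0.86, [291.8, 0.4, 331.4, 298.6])]
t 7.17 pos [ 0.4629 -0.323   0.2008] yaw 115.94 z [ 0. -0. -1.] units [-0.1  -0.01  4.69]
[ 0.4575711  -0.31907313  2.02473774] 2523.5529411764705 189.6 10297.0
```

View pics/w1.png

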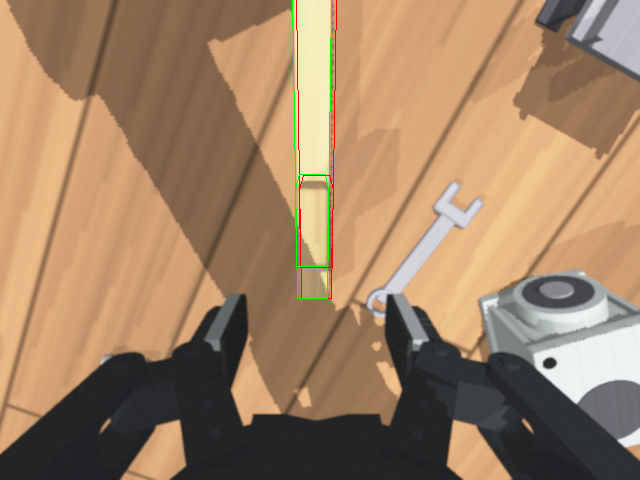

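```bash
python3 -m crank '[{"angular":[0,0.8,0],"delta_pos":[0,0,0],"gripper":0.55},{"angular":[0,0.8,0],"delta_pos":[0,0,0],"gripper":0.55},{"angular":[0,0.8,0],"delta_pos":[0,0,0],"gripper":0.55},{"angular":[0,0,0],"delta_pos":[0,0,0],"gripper":0.55}]'; python3 -c "
from h import *
print(bp('wrist',[[380,300],[460,195]],.005))
goto([.4611,-.3263,.058])"
```

```text
time: 7.68
tool_pos: [0.4631, -0.3236, 0.2004]
tool_rot: [-0.088, 0.528, 0.843, 0.055]
contact_force: [0.4, -0.3, -0.4]
gripper_width: 0.547
[[ 0.53684975 -0.33427611  0.005     ]
 [ 0.55893758 -0.21149837  0.005     ]]
t 7.67 pos [ 0.4631 -0.3236  0.2004] yaw 115.91 z [-0.09   0.186 -0.978] units [-1.03 -0.1   4.63]
```

```bash
python3 -m crank '[{"angular":[0,0,0],"delta_pos":[-0.6,-0.1,0.6],"gripper":0.55},{"angular":[0,0,0],"delta_pos":[-0.43,0,1],"gripper":0.55},{"angular":[0,0,0],"delta_pos":[0,0,1],"gripper":0.55},{"angular":[0,0,0],"delta_pos":[0,0,1],"gripper":0.55},{"angular":[0,0,0],"delta_pos":[0,0,0.6],"gripper":0.55},{"angular":[0,0,0],"delta_pos":[0,0,0.4],"gripper":0.55},{"angular":[0,0,0],"delta_pos":[0,0,0],"gripper":0.55},{"angular":[0,0,0],"delta_pos":[0,0,0],"gripper":0.55}]'
python3 - <<'E'
from h import *
goto([.4611,-.3263,.058])
cv2.imwrite("pics/w2.png",cv2.cvtColor(grab_frame("wrist"),cv2.COLOR_RGB2BGR))
E
```

```text
time: 8.68
tool_pos: [0.4615, -0.327, 0.0601]
tool_rot: [-0.087, 0.528, 0.843, 0.055]
contact_force: [0.0, -0.7, -0.2]
gripper_width: 0.549
t 8.68 pos [ 0.4615 -0.327   0.0601] yaw 115.9 z [-0.089  0.185 -0.979] units [ 0.01 -0.    0.07]
```

View pics/w2.png

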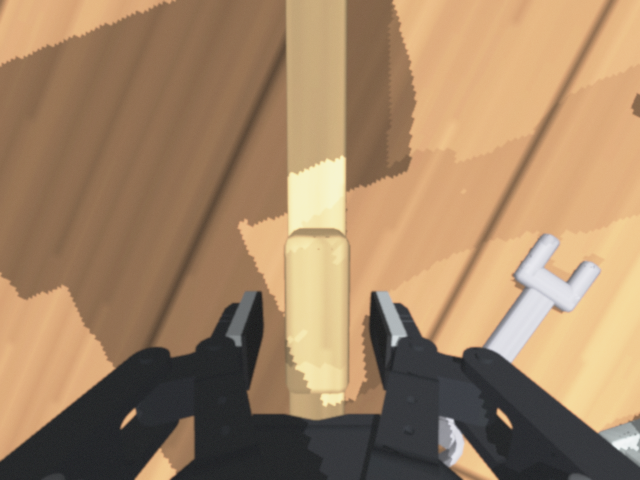

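The handle (column 317) sits between the fingers and the wrench is clear of them, so I'm closing the gripper.

```bash
python3 -m crank '[{"angular":[0,0,0],"delta_pos":[0,0,0],"gripper":0},{"angular":[0,0,0],"delta_pos":[0,0,0],"gripper":0},{"angular":[0,0,0],"delta_pos":[0,0,0],"gripper":0},{"angular":[0,0,0],"delta_pos":[0,0,0],"gripper":0},{"angular":[0,0,0],"delta_pos":[0,0,0],"gripper":0}]'; python3 -c "
from h import *
p,Rt=tool();goto(p+[0,0,.1])"
```

```text
time: 9.35
tool_pos: [0.4614, -0.3269, 0.0598]
tool_rot: [-0.088, 0.528, 0.843, 0.055]
contact_force: [2.1, -0.9, 5.5]
gripper_width: 0.273
t 9.35 pos [ 0.4614 -0.3269  0.0598] yaw 115.9 z [-0.089  0.186 -0.979] units [ 0.69  0.   -3.26]
```

```bash
python3 -m crank '[{"angular":[0,0,0],"delta_pos":[0.1,0,-0.5],"gripper":0},{"angular":[0,0,0],"delta_pos":[0.2,0,-1],"gripper":0},{"angular":[0,0,0],"delta_pos":[0.2,0,-1],"gripper":0},{"angular":[0,0,0],"delta_pos":[0.2,0,-1],"gripper":0},{"angular":[-0.206,0,0.979],"delta_pos":[0,0,0],"gripper":0},{"angular":[-0.206,0,0.979],"delta_pos":[0,0,0],"gripper":0},{"angular":[-0.206,0,0.979],"delta_pos":[0,0,0],"gripper":0},{"angular":[-0.206,0,0.979],"delta_pos":[0,0,0],"gripper":0},{"angular":[-0.206,0,0.979],"delta_pos":[0,0,0],"gripper":0},{"angular":[0,0,0],"delta_pos":[0,0,0],"gripper":0}]'
python3 - <<'E'
from h import *
W=(.5995,.109,1.587)
q=bp("top",[[320.0,231],[350.75,231]],.084); print(q)
def wf(P): d=np.array(P)[:,:2]-W[:2]; c,s=np.cos(W[2]),np.sin(W[2]); return np.c_[c*d[:,0]+s*d[:,1],-s*d[:,0]+c*d[:,1]]
print(wf(q))
grab_frame("top"); print([(d['conf'],wf(bp("top",d['pixel'],.07))) for d in landmark_of("top","housing")])
im=grab_frame("side"); cv2.imwrite("pics/s3.png",cv2.cvtColor(im,cv2.COLOR_RGB2BGR)); print([(d['conf'],wf(bp("side",d['pixel'],.07))) for d in landmark_of("side","housing")])
print([(d['conf'],d['pixel'],pr("side",[0,0,0]).shape) for d in landmark_of("side","stick_tip")])
goto([.596,-.40,.17]); print(state()['contact_force'],state()['joint_pos'])
E
```

```text
time: 10.6
tool_pos: [0.4606, -0.327, 0.1655]
tool_rot: [-0.076, 0.698, 0.709, 0.073]
contact_force: [1.2, -0.5, -2.2]
gripper_width: 0.274
[[ 6.00639450e-01  1.15480322e-05  8.40000000e-02]
 [ 6.01892216e-01 -7.14121510e-02  8.40000000e-02]]
[[-0.10899261  0.00062664]
 [-0.18042723  0.00053131]]
[(0.92, array([[-0.15058508, -0.00171314]])), (0.67, array([[0.05240351, 0.25819061]])), (0.6, array([[-0.13628979,  0.18213609]])), (0.38, array([[-0.42082342, -0.08650846]]))]
[(0.86, array([[-0.17545596,  0.137242  ]])), (0.79, array([[-0.14278468,  0.0055247 ]])), (0.69, array([[0.01795053, 0.21096072]]))]
[(0.87, [225.3, 243.0], (1, 2))]
t 10.85 pos [ 0.4613 -0.3273  0.1659] yaw 90.92 z [-0.004  0.208 -0.978] units [-2.41  4.45 -0.66]
[ 0.05632113  0.72434166 -0.89364569] [-0.81421738  0.06283367  1.75318181  0.1404075   1.48283864 -0.85378143]
```

View pics/s3.png

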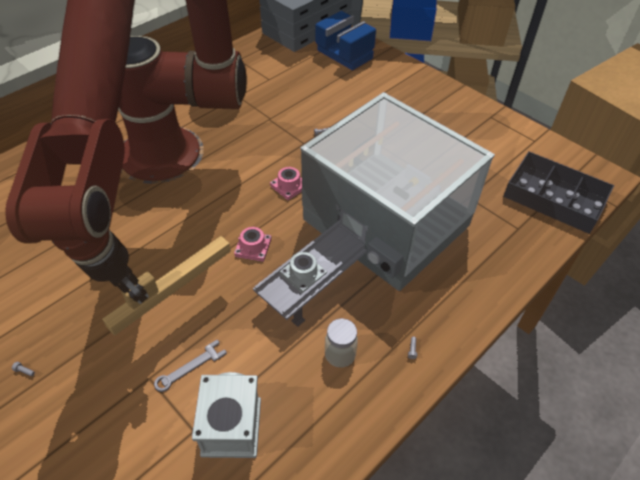

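Run:
```python
from h import *
print(bp("top",[[463.7,152.7],[495,180.4],[451.7,220.8],[423.3,195],[431,183],[464,212]],.099))
print(bp("top",[[451.7,220.8],[440,217],[430,207]],.04))
print(bp("top",[[418,252],[477,256],[424,241]],.005))
goto([.5985,-.31,.17])
```

```text
[[ 0.79530766 -0.33968136  0.099     ]
 [ 0.72671294 -0.40952309  0.099     ]
 [ 0.62641513 -0.30278219  0.099     ]
 [ 0.68764944 -0.23953299  0.099     ]
 [ 0.71755214 -0.25866249  0.099     ]
 [ 0.64802595 -0.33229846  0.099     ]]
[[ 0.6428599  -0.3206831   0.04      ]
 [ 0.65196956 -0.29258271  0.04      ]
 [ 0.67700598 -0.26914772  0.04      ]]
[[ 0.57109299 -0.2439102   0.005     ]
 [ 0.56354103 -0.38944725  0.005     ]
 [ 0.59928594 -0.25976267  0.005     ]]
t 10.85 pos [ 0.4613 -0.3273  0.1659] yaw 90.92 z [-0.004  0.208 -0.978] units [ 0.52  4.58 -0.03]
```

```bash
python3 -m crank '[{"angular":[0,0,0],"delta_pos":[0.2,0.6,-0.1],"gripper":0},{"angular":[0,0,0],"delta_pos":[0.2,0.9,0],"gripper":0},{"angular":[0,0,0],"delta_pos":[0.2,0.9,0],"gripper":0},{"angular":[0,0,0],"delta_pos":[0.1,0.9,0],"gripper":0},{"angular":[0,0,0],"delta_pos":[0,0.8,0],"gripper":0},{"angular":[0,0,0],"delta_pos":[0,0.4,0],"gripper":0},{"angular":[0,0,0],"delta_pos":[0,0,0],"gripper":0},{"angular":[0,0,0],"delta_pos":[0,0,0],"gripper":0}]'
python3 - <<'E'
from h import *
goto([.595,-.302,.137])
for n in("top","side","wrist"):
    cv2.imwrite(f"pics/{n}4.png",cv2.cvtColor(grab_frame(n),cv2.COLOR_RGB2BGR))
W=(.5995,.109,1.587)
s=silhouettes("top","stick"); print([(d['conf'],d['bbox']) for d in s])
p,Rt=tool(); print([(d['conf'],d['pixel'],bp("top",d['pixel'],p[2]-.0598+.015)) for d in landmark_of("top","stick_tip")])
print(state()['contact_force'])
E
```

```text
time: 11.85
tool_pos: [0.5956, -0.3054, 0.173]
tool_rot: [-0.075, 0.698, 0.709, 0.073]
contact_force: [-0.1, -0.6, -0.9]
gripper_width: 0.273
t 11.85 pos [ 0.5956 -0.3054  0.173 ] yaw 90.86 z [-0.005  0.208 -0.978] units [-0.14 -0.02  1.2 ]
[(0.88, [360.8, 218.6, 472.8, 234.6])]
[(0.55, [363.4, 230.4], array([[ 0.59259278, -0.09613903,  0.12846836]]))]
[ 0.42390232  0.46041804 -2.325407  ]
```

View pics/top4.png

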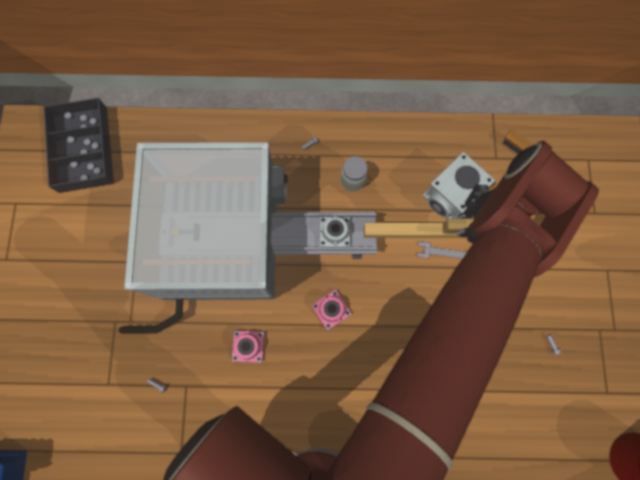

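View pics/side4.png

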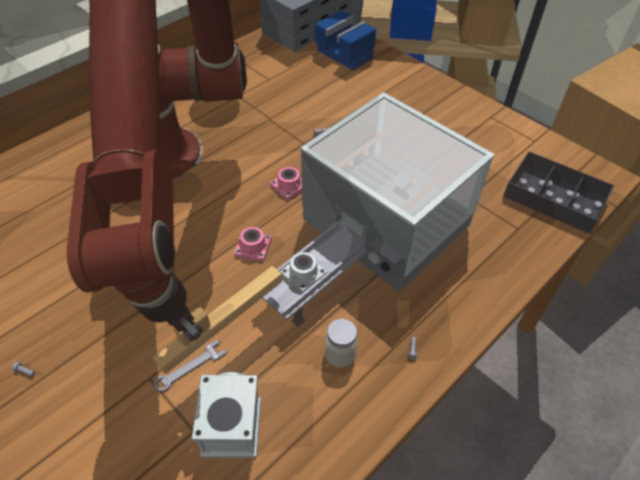

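View pics/wrist4.png

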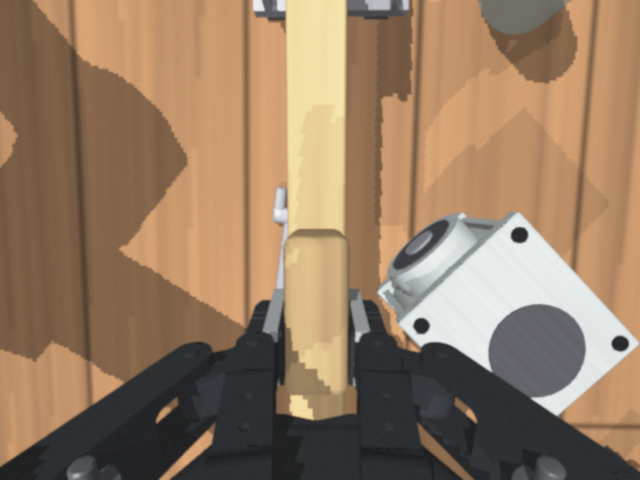

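```bash
python3 -m crank '[{"angular":[0,0,0],"delta_pos":[-0.1,0,0.5],"gripper":0},{"angular":[0,0,0],"delta_pos":[-0.08,0,0.4],"gripper":0},{"angular":[0,0,0],"delta_pos":[-0.05,0,0.22],"gripper":0},{"angular":[0,0,0],"delta_pos":[0,0,0],"gripper":0},{"angular":[0,0,0],"delta_pos":[0,0,0],"gripper":0}]'
python3 - <<'E'
from h import *
goto([.595,-.302,.137]); print(state()['contact_force'])
im=grab_frame("side"); s=silhouettes("side","stick"); M=s[0]['mask'].astype(float); print(s[0]['conf'])
p,Rt=tool(); yaw=np.radians(90.95); d=np.array([np.cos(yaw),np.sin(yaw)]); o=p[:2]+.0087*d
c=cv2.resize(cv2.cvtColor(im,cv2.COLOR_RGB2BGR)[200:350,180:380],None,fx=4,fy=4,interpolation=cv2.INTER_CUBIC)
for pitch,col in((0,(0,255,0)),):
    for b in STICK:
        P=place(b,o[0],o[1],yaw,p[2]-.0598); h=cv2.convexHull(((pr("side",P)-[180,200]+.5)*4).astype(np.float32)).astype(int); cv2.polylines(c,[h],True,col,1)
cv2.imwrite("pics/s5.png",c)
E
```

```text
time: 12.72
tool_pos: [0.5963, -0.3054, 0.1392]
tool_rot: [-0.074, 0.698, 0.709, 0.073]
contact_force: [0.2, -0.4, -1.5]
gripper_width: 0.276
t 12.72 pos [ 0.5963 -0.3054  0.1392] yaw 90.88 z [-0.004  0.207 -0.978] units [ 0.1  -0.04  0.1 ]
[ 0.15637275 -0.40294187 -1.49365452]
0.64
```

View pics/s5.png

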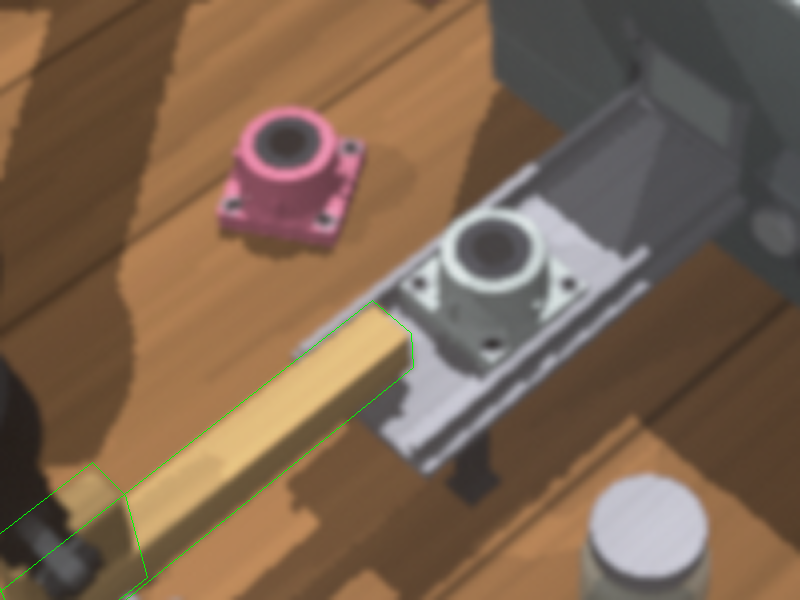

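```bash
python3 -m crank '[{"angular":[0,0,0],"delta_pos":[-0.03,0,0.13],"gripper":0},{"angular":[0,0,0],"delta_pos":[0.29,0,0.06],"gripper":0},{"angular":[0,0,0],"delta_pos":[0.29,0,0.06],"gripper":0},{"angular":[0,0,0],"delta_pos":[0.2,0,0.04],"gripper":0},{"angular":[0,0,0],"delta_pos":[0.2,0,0.04],"gripper":0},{"angular":[0,0,0],"delta_pos":[0.2,0,0.04],"gripper":0},{"angular":[0,0,0],"delta_pos":[0.2,0,0.04],"gripper":0}]'; python3 -c "
from h import *
goto([.597,-.04,.1345])"
```

```text
time: 13.7
tool_pos: [0.5956, -0.2634, 0.1356]
tool_rot: [-0.074, 0.698, 0.709, 0.073]
contact_force: [0.4, -3.7, -2.3]
gripper_width: 0.274
t 13.7 pos [ 0.5956 -0.2634  0.1356] yaw 90.86 z [-0.003  0.206 -0.978] units [7.28 0.16 1.57]
```

```bash
python3 -m crank '[{"angular":[0,0,0],"delta_pos":[-0.29,0,-0.06],"gripper":0},{"angular":[0,0,0],"delta_pos":[0,0.28,0],"gripper":0},{"angular":[0,0,0],"delta_pos":[0,0,0],"gripper":0},{"angular":[0,0,0],"delta_pos":[0.2,0,0.04],"gripper":0},{"angular":[0,0,0],"delta_pos":[0.2,0,0.04],"gripper":0},{"angular":[0,0,0],"delta_pos":[0.2,0,0.04],"gripper":0},{"angular":[0,0,0],"delta_pos":[0.2,0,0.04],"gripper":0},{"angular":[0,0,0],"delta_pos":[0.2,0,0.04],"gripper":0}]'
python3 - <<'E'
from h import *
goto([.597,-.04,.1345])
im=grab_frame("top"); c=cv2.resize(cv2.cvtColor(im,cv2.COLOR_RGB2BGR)[180:290,250:450],None,fx=4,fy=4,interpolation=cv2.INTER_CUBIC);cv2.imwrite("pics/t6.png",c)
E
```

```text
time: 14.7
tool_pos: [0.6034, -0.241, 0.1356]
tool_rot: [-0.075, 0.698, 0.709, 0.073]
contact_force: [-0.4, -3.3, -2.3]
gripper_width: 0.267
t 14.7 pos [ 0.6034 -0.241   0.1356] yaw 90.87 z [-0.004  0.207 -0.978] units [ 6.55 -0.11  1.42]
```

View pics/t6.png

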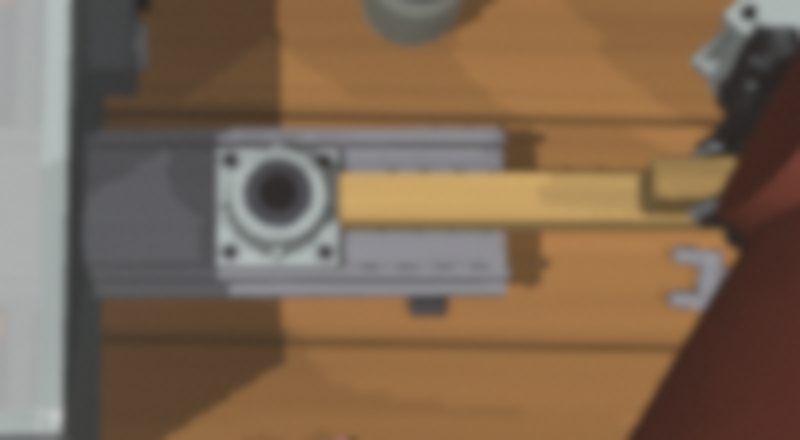

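```bash
python3 -m crank '[{"angular":[0,0,0],"delta_pos":[0.27,0,0.057],"gripper":0},{"angular":[0,0,0],"delta_pos":[0.27,0,0.057],"gripper":0},{"angular":[0,0,0],"delta_pos":[0.27,0,0.057],"gripper":0},{"angular":[0,0,0],"delta_pos":[0.27,0,0.057],"gripper":0},{"angular":[0,0,0],"delta_pos":[0.27,0,0.057],"gripper":0},{"angular":[0,0,0],"delta_pos":[0.27,0,0.057],"gripper":0},{"angular":[0,0,0],"delta_pos":[0.27,0,0.057],"gripper":0},{"angular":[0,0,0],"delta_pos":[0.27,0,0.057],"gripper":0}]'
python3 - <<'E'
from h import *
goto([.601,-.04,.1345])
E
python3 -m crank '[{"angular":[0,0,0],"delta_pos":[0.25,0,0.053],"gripper":0},{"angular":[0,0,0],"delta_pos":[0.25,0,0.053],"gripper":0},{"angular":[0,0,0],"delta_pos":[0.25,0,0.053],"gripper":0},{"angular":[0,0,0],"delta_pos":[0.25,0,0.053],"gripper":0}]'
python3 - <<'E'
from h import *
goto([.601,-.04,.1345])
E
```

```text
time: 15.75
tool_pos: [0.6024, -0.1745, 0.1356]
tool_rot: [-0.075, 0.698, 0.709, 0.073]
contact_force: [0.0, -3.1, -1.7]
gripper_width: 0.272
t 15.75 pos [ 0.6024 -0.1745  0.1356] yaw 90.87 z [-0.004  0.208 -0.978] units [4.38 0.02 0.97]
time: 16.25
tool_pos: [0.602, -0.1445, 0.1358]
tool_rot: [-0.074, 0.698, 0.709, 0.073]
contact_force: [0.1, -8.1, 0.4]
gripper_width: 0.275
t 16.25 pos [ 0.602  -0.1445  0.1358] yaw 90.88 z [-0.004  0.206 -0.979] units [3.4  0.02 0.76]
```

```bash
python3 -m crank '[{"angular":[0,0,0],"delta_pos":[0.2,0,0.042],"gripper":0},{"angular":[0,0,0],"delta_pos":[0.2,0,0.042],"gripper":0},{"angular":[0,0,0],"delta_pos":[0.2,0,0.042],"gripper":0},{"angular":[0,0,0],"delta_pos":[0.2,0,0.042],"gripper":0}]'; python3 -m crank '[{"angular":[0,0,0],"delta_pos":[0.2,0,0.042],"gripper":0},{"angular":[0,0,0],"delta_pos":[0.2,0,0.042],"gripper":0},{"angular":[0,0,0],"delta_pos":[0.2,0,0.042],"gripper":0},{"angular":[0,0,0],"delta_pos":[0.2,0,0.042],"gripper":0}]'
python3 - <<'E'
from h import *
goto([.601,-.04,.1345])
im=grab_frame("side"); c=cv2.resize(cv2.cvtColor(im,cv2.COLOR_RGB2BGR)[150:300,240:440],None,fx=4,fy=4,interpolation=cv2.INTER_CUBIC);cv2.imwrite("pics/s7.png",c)
E
```

```text
time: 16.75
tool_pos: [0.602, -0.1212, 0.1365]
tool_rot: [-0.073, 0.698, 0.709, 0.072]
contact_force: [0.3, -8.1, 0.3]
gripper_width: 0.273
time: 17.25
tool_pos: [0.6016, -0.0965, 0.1364]
tool_rot: [-0.073, 0.698, 0.709, 0.072]
contact_force: [-0.2, -9.3, -1.8]
gripper_width: 0.271
t 17.25 pos [ 0.6016 -0.0965  0.1364] yaw 90.86 z [-0.003  0.204 -0.979] units [1.83 0.01 0.45]
```

View pics/s7.png

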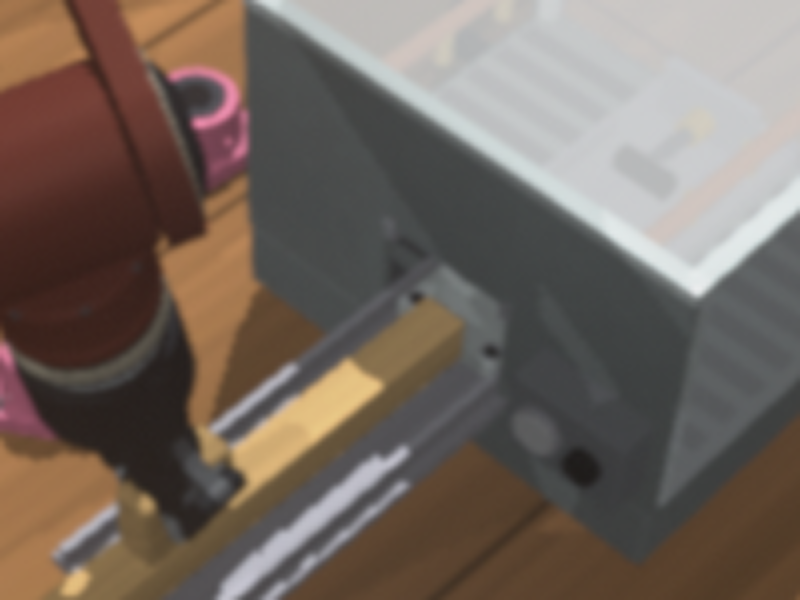

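Run:
```python
from h import *
im=grab_frame("top"); c=cv2.resize(cv2.cvtColor(im,cv2.COLOR_RGB2BGR)[180:280,130:300],None,fx=4.6,fy=4.6,interpolation=cv2.INTER_CUBIC);cv2.imwrite("pics/t7.png",c)
for d in(.237,.183,.143):
  for z in(.085,):print(d,(pr("top",place(np.array([[d,0,z]]),.5995,.109,1.587))-[130,180])*4.6)
```

```text
0.237 [[187.49691845 232.02344766]]
0.183 [[294.73937202 232.16259794]]
0.143 [[374.15564009 232.26564293]]
```

View pics/t7.png

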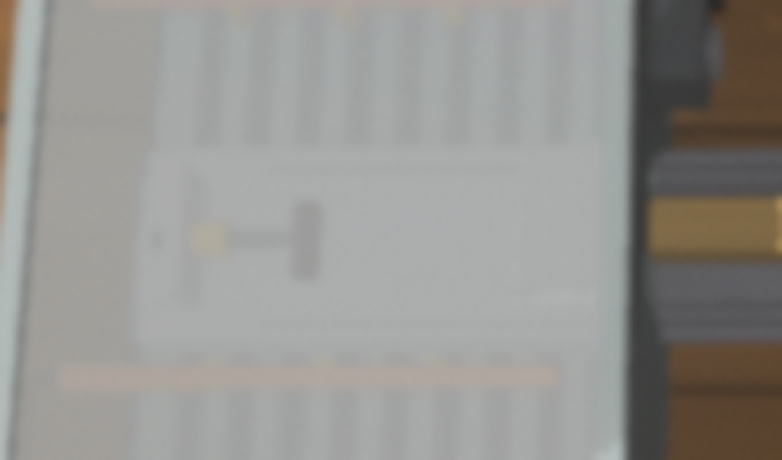

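```bash
python3 -m crank '[{"angular":[0,0,0],"delta_pos":[0.2,0,0.05],"gripper":0},{"angular":[0,0,0],"delta_pos":[0.2,0,0.05],"gripper":0},{"angular":[0,0,0],"delta_pos":[0.2,0,0.05],"gripper":0},{"angular":[0,0,0],"delta_pos":[0.2,0,0.05],"gripper":0},{"angular":[0,0,0],"delta_pos":[0.2,0,0.042],"gripper":0}]'; python3 -m crank '[{"angular":[0,0,0],"delta_pos":[0.2,0,0.042],"gripper":0},{"angular":[0,0,0],"delta_pos":[0.2,0,0.042],"gripper":0},{"angular":[0,0,0],"delta_pos":[0.2,0,0.042],"gripper":0},{"angular":[0,0,0],"delta_pos":[0.15,0,0.03],"gripper":0}]'; python3 -m crank '[{"angular":[0,0,0],"delta_pos":[0.1,0,0.02],"gripper":0},{"angular":[0,0,0],"delta_pos":[0.1,0,0.02],"gripper":0},{"angular":[0,0,0],"delta_pos":[0.1,0,0.02],"gripper":0}]';python3 - <<'E'
from h import *
goto([.600,-.0,.1345])
E
```

```text
time: 17.98
tool_pos: [0.601, -0.065, 0.1355]
tool_rot: [-0.074, 0.698, 0.709, 0.073]
contact_force: [0.9, -6.2, 0.2]
gripper_width: 0.272
time: 18.48
tool_pos: [0.6003, -0.0412, 0.1353]
tool_rot: [-0.075, 0.698, 0.709, 0.073]
contact_force: [-1.0, -1.1, -3.7]
gripper_width: 0.268
time: 18.85
tool_pos: [0.5998, -0.0325, 0.1346]
tool_rot: [-0.075, 0.698, 0.709, 0.072]
contact_force: [-0.3, -5.7, -3.3]
gripper_width: 0.273
t 18.85 pos [ 0.5998 -0.0325  0.1346] yaw 90.87 z [-0.005  0.207 -0.978] units [1.06 0.02 0.23]
```

```bash
python3 -m crank '[{"angular":[0,0,0],"delta_pos":[0.07,0,0.014],"gripper":0},{"angular":[0,0,0],"delta_pos":[0.07,0,0.014],"gripper":0}]'; python3 -m crank '[{"angular":[0,0,0],"delta_pos":[0.07,0,0.014],"gripper":0},{"angular":[0,0,0],"delta_pos":[0.07,0,0.014],"gripper":0}]';  python3 -m crank '[{"angular":[0,0,0],"delta_pos":[0.07,0,0.014],"gripper":0},{"angular":[0,0,0],"delta_pos":[0.07,0,0.014],"gripper":0}]'
```

```text
time: 19.1
tool_pos: [0.5998, -0.028, 0.1348]
tool_rot: [-0.075, 0.698, 0.709, 0.073]
contact_force: [-1.1, -4.2, -3.3]
gripper_width: 0.268
time: 19.35
tool_pos: [0.5999, -0.0236, 0.1349]
tool_rot: [-0.075, 0.698, 0.709, 0.073]
contact_force: [0.5, -4.7, -4.1]
gripper_width: 0.274
time: 19.6
tool_pos: [0.5999, -0.0192, 0.135]
tool_rot: [-0.075, 0.698, 0.709, 0.073]
contact_force: [0.1, -3.6, -3.6]
gripper_width: 0.273
```

```bash
for i in 1; do :; done; python3 -m crank '[{"angular":[0,0,0],"delta_pos":[0.05,0,0.01],"gripper":0},{"angular":[0,0,0],"delta_pos":[0.05,0,0.01],"gripper":0}]'; python3 -m crank '[{"angular":[0,0,0],"delta_pos":[0.05,0,0.01],"gripper":0},{"angular":[0,0,0],"delta_pos":[0.05,0,0.01],"gripper":0}]'; python3 -m crank '[{"angular":[0,0,0],"delta_pos":[0.03,0,0.006],"gripper":0},{"angular":[0,0,0],"delta_pos":[0.03,0,0.006],"gripper":0}]'; python3 -m crank '[{"angular":[0,0,0],"delta_pos":[0.03,0,0.006],"gripper":0},{"angular":[0,0,0],"delta_pos":[0.03,0,0.006],"gripper":0}]'
```

```text
time: 19.85
tool_pos: [0.5999, -0.0163, 0.1351]
tool_rot: [-0.075, 0.698, 0.709, 0.073]
contact_force: [0.0, -3.2, -3.9]
gripper_width: 0.272
time: 20.1
tool_pos: [0.5999, -0.0132, 0.1352]
tool_rot: [-0.075, 0.698, 0.709, 0.073]
contact_force: [0.5, -4.4, -4.6]
gripper_width: 0.271
time: 20.35
tool_pos: [0.5999, -0.0114, 0.1353]
tool_rot: [-0.075, 0.698, 0.709, 0.073]
contact_force: [-0.4, -3.8, -3.9]
gripper_width: 0.273
time: 20.6
tool_pos: [0.5998, -0.0096, 0.1353]
tool_rot: [-0.075, 0.698, 0.709, 0.073]
contact_force: [0.5, -3.6, -4.8]
gripper_width: 0.268
```

```bash
python3 -m crank '[{"angular":[0,0,0],"delta_pos":[0.03,0,0.007],"gripper":0},{"angular":[0,0,0],"delta_pos":[0.03,0,0.007],"gripper":0}]'; python3 -m crank '[{"angular":[0,0,0],"delta_pos":[0.03,0,0.007],"gripper":0},{"angular":[0,0,0],"delta_pos":[0.03,0,0.007],"gripper":0}]'
```

```text
time: 20.85
tool_pos: [0.5998, -0.0078, 0.1353]
tool_rot: [-0.075, 0.698, 0.709, 0.073]
contact_force: [0.9, -2.9, -5.1]
gripper_width: 0.273
time: 21.1
tool_pos: [0.5998, -0.0059, 0.1353]
tool_rot: [-0.075, 0.698, 0.709, 0.073]
contact_force: [-0.3, -4.5, -4.6]
gripper_width: 0.271
```

```bash
python3 -m crank '[{"angular":[0,0,0],"delta_pos":[0.03,0,0.007],"gripper":0},{"angular":[0,0,0],"delta_pos":[0.03,0,0.007],"gripper":0}]'
```

```text
time: 21.35
tool_pos: [0.5998, -0.0041, 0.1352]
tool_rot: [-0.075, 0.698, 0.709, 0.073]
contact_force: [0.8, -3.2, -4.2]
gripper_width: 0.269
```

```bash
python3 -m crank '[{"angular":[0,0,0],"delta_pos":[0.03,0,0.006],"gripper":0},{"angular":[0,0,0],"delta_pos":[0.03,0,0.006],"gripper":0}]'
```

```text
time: 21.6
tool_pos: [0.5997, -0.0022, 0.1352]
tool_rot: [-0.075, 0.698, 0.709, 0.073]
contact_force: [0.7, -4.2, -5.5]
gripper_width: 0.27
```

```bash
python3 -m crank '[{"angular":[0,0,0],"delta_pos":[0.03,0,0.006],"gripper":0},{"angular":[0,0,0],"delta_pos":[0.03,0,0.006],"gripper":0}]'
```

```text
time: 21.85
tool_pos: [0.5997, -0.0004, 0.1353]
tool_rot: [-0.075, 0.698, 0.709, 0.073]
contact_force: [-0.2, -4.5, -5.5]
gripper_width: 0.272
```

```bash
python3 -m crank '[{"angular":[0,0,0],"delta_pos":[0.03,0,0.006],"gripper":0}]'
```

```text
time: 21.98
tool_pos: [0.5997, 0.0005, 0.1353]
tool_rot: [-0.075, 0.698, 0.709, 0.073]
contact_force: [-1.0, -4.2, -5.0]
gripper_width: 0.27
```

```bash
python3 -m crank '[{"angular":[0,0,0],"delta_pos":[0.03,0,0.006],"gripper":0}]'
```

```text
time: 22.1
tool_pos: [0.5997, 0.0015, 0.1353]
tool_rot: [-0.075, 0.698, 0.709, 0.073]
contact_force: [0.1, -3.7, -5.4]
gripper_width: 0.271
```

```bash
python3 -m crank '[{"angular":[0,0,0],"delta_pos":[0.03,0,0.006],"gripper":0}]'
```

```text
time: 22.22
tool_pos: [0.5997, 0.0024, 0.1353]
tool_rot: [-0.075, 0.698, 0.709, 0.073]
contact_force: [0.3, -3.2, -4.7]
gripper_width: 0.271
```

```bash
python3 -m crank '[{"angular":[0,0,0],"delta_pos":[0.03,0,0.006],"gripper":0}]'
```

```text
time: 22.35
tool_pos: [0.5996, 0.0033, 0.1353]
tool_rot: [-0.075, 0.698, 0.709, 0.073]
contact_force: [-0.3, -3.4, -5.5]
gripper_width: 0.274
```

Run:
```python
from h import *
im=grab_frame("top"); c=cv2.resize(cv2.cvtColor(im,cv2.COLOR_RGB2BGR)[180:280,130:300],None,fx=4.6,fy=4.6,interpolation=cv2.INTER_CUBIC);c=cv2.convertScaleAbs(c,alpha=2.5,beta=-230);cv2.imwrite("pics/t8.png",c)
```

```text
(no output)
```

View pics/t8.png

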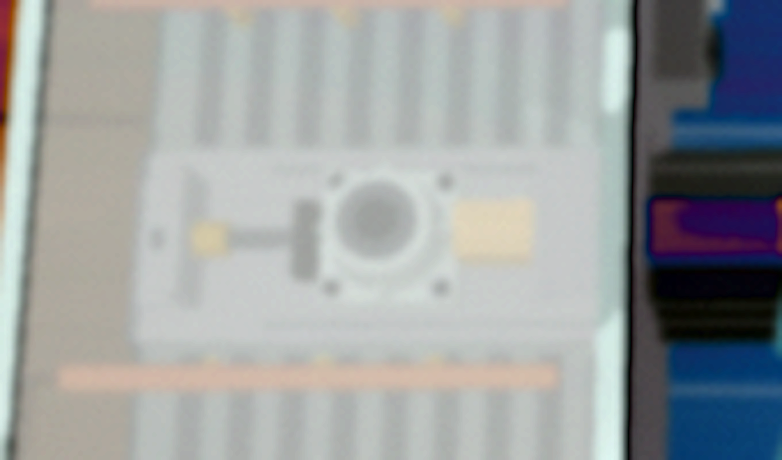

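The enlarged top view shows the flange edge (column ~321) right at the buffer (293-321). I'm continuing in fine steps.

```bash
python3 -m crank '[{"angular":[0,0,0],"delta_pos":[0.025,0,0.005],"gripper":0}]'
```

```text
time: 22.52
tool_pos: [0.5996, 0.004, 0.1353]
tool_rot: [-0.075, 0.698, 0.709, 0.073]
contact_force: [0.4, -4.0, -5.2]
gripper_width: 0.272
```

```bash
python3 -m crank '[{"angular":[0,0,0],"delta_pos":[0.025,0,0.005],"gripper":0}]'
```

```text
time: 22.65
tool_pos: [0.5996, 0.0047, 0.1353]
tool_rot: [-0.075, 0.698, 0.709, 0.073]
contact_force: [-0.2, -5.4, -4.3]
gripper_width: 0.271
```

```bash
python3 -m crank '[{"angular":[0,0,0],"delta_pos":[0.02,0,0.004],"gripper":0}]'
```

```text
time: 22.78
tool_pos: [0.5997, 0.0051, 0.1354]
tool_rot: [-0.074, 0.698, 0.709, 0.073]
contact_force: [-0.3, -5.5, -4.2]
gripper_width: 0.273
```

```bash
python3 -m crank '[{"angular":[0,0,0],"delta_pos":[0.02,0,0.004],"gripper":0}]'
```

```text
time: 22.9
tool_pos: [0.5998, 0.0055, 0.1355]
tool_rot: [-0.074, 0.698, 0.709, 0.073]
contact_force: [-0.2, -6.3, -4.3]
gripper_width: 0.275
```

```bash
python3 -m crank '[{"angular":[0,0,0],"delta_pos":[0.02,0,0.004],"gripper":0}]'
```

```text
time: 23.02
tool_pos: [0.5999, 0.0059, 0.1359]
tool_rot: [-0.074, 0.698, 0.709, 0.073]
contact_force: [-0.7, -8.6, -2.0]
gripper_width: 0.271
```

```bash
python3 -m crank '[{"angular":[0,0,0],"delta_pos":[0,0,0],"gripper":0}]'
```

```text
time: 23.15
tool_pos: [0.5999, 0.0059, 0.136]
tool_rot: [-0.074, 0.698, 0.709, 0.073]
contact_force: [-1.4, -6.5, -2.7]
gripper_width: 0.273
```

```bash
python3 -m crank '[{"angular":[0,0,0],"delta_pos":[0.02,0,0.004],"gripper":0}]'; python3 -m crank '[{"angular":[0,0,0],"delta_pos":[0,0,0],"gripper":0}]'
```

```text
time: 23.28
tool_pos: [0.6, 0.0062, 0.1361]
tool_rot: [-0.074, 0.698, 0.709, 0.073]
contact_force: [-1.5, -7.9, -1.9]
gripper_width: 0.273
time: 23.4
tool_pos: [0.6, 0.0062, 0.1362]
tool_rot: [-0.074, 0.698, 0.709, 0.073]
contact_force: [-0.7, -6.8, -2.0]
gripper_width: 0.275
```

```bash
python3 -m crank '[{"angular":[0,0,0],"delta_pos":[0.025,0,0.005],"gripper":0}]'; python3 -m crank '[{"angular":[0,0,0],"delta_pos":[0,0,0],"gripper":0}]';python3 -m crank '[{"angular":[0,0,0],"delta_pos":[0,0,0],"gripper":0}]'
```

```text
time: 23.52
tool_pos: [0.6001, 0.0067, 0.1362]
tool_rot: [-0.073, 0.698, 0.709, 0.073]
contact_force: [-0.8, -10.0, -1.8]
gripper_width: 0.268
time: 23.65
tool_pos: [0.6001, 0.0067, 0.1363]
tool_rot: [-0.073, 0.698, 0.709, 0.073]
contact_force: [-1.0, -9.1, -2.0]
gripper_width: 0.266
time: 23.78
tool_pos: [0.6001, 0.0067, 0.1363]
tool_rot: [-0.073, 0.698, 0.709, 0.073]
contact_force: [-0.2, -8.7, -2.6]
gripper_width: 0.276
```

```bash
python3 -m crank '[{"angular":[0,0,0],"delta_pos":[-0.02,0,-0.004],"gripper":0},{"angular":[0,0,0],"delta_pos":[-0.02,0,-0.004],"gripper":0},{"angular":[0,0,0],"delta_pos":[-0.02,0,-0.004],"gripper":0},{"angular":[0,0,0],"delta_pos":[-0.02,0,-0.004],"gripper":0},{"angular":[0,0,0],"delta_pos":[-0.02,0,-0.004],"gripper":0},{"angular":[0,0,0],"delta_pos":[-0.02,0,-0.004],"gripper":0},{"angular":[0,0,0],"delta_pos":[-0.03,0,-0.006],"gripper":0},{"angular":[0,0,0],"delta_pos":[-0.05,0,-0.01],"gripper":0},{"angular":[0,0,0],"delta_pos":[-0.1,0,-0.02],"gripper":0},{"angular":[0,0,0],"delta_pos":[-0.2,0,-0.042],"gripper":0},{"angular":[0,0,0],"delta_pos":[-0.3,0,-0.063],"gripper":0},{"angular":[0,0,0],"delta_pos":[-0.3,0,-0.063],"gripper":0}]'
python3 - <<'E'
from h import *
goto([.602,-.29,.138])
im=grab_frame("top"); c=cv2.resize(cv2.cvtColor(im,cv2.COLOR_RGB2BGR)[180:280,130:300],None,fx=4.6,fy=4.6,interpolation=cv2.INTER_CUBIC);c=cv2.convertScaleAbs(c,alpha=2.5,beta=-230);cv2.imwrite("pics/t9.png",c)
E
```

```text
time: 25.28
tool_pos: [0.6001, -0.0263, 0.1352]
tool_rot: [-0.075, 0.698, 0.709, 0.073]
contact_force: [-0.9, 4.5, -4.6]
gripper_width: 0.274
t 25.27 pos [ 0.6001 -0.0263  0.1352] yaw 90.86 z [-0.004  0.208 -0.978] units [-8.58 -0.07 -1.92]
```

View pics/t9.png

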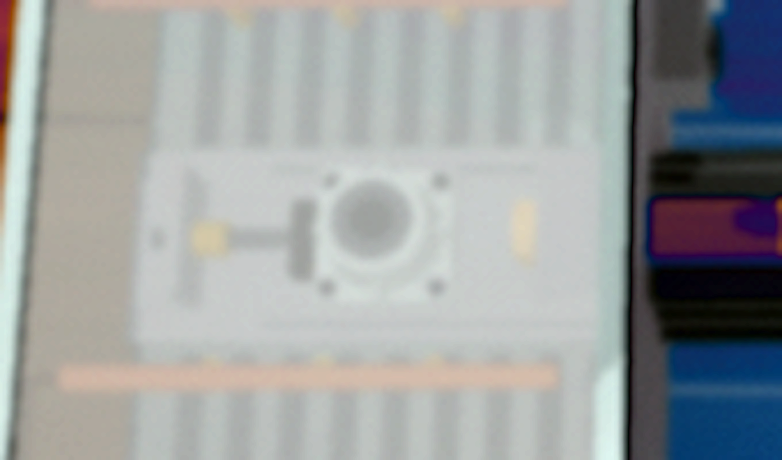

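```bash
python3 -m crank '[{"angular":[0,0,0],"delta_pos":[-0.5,0,-0.105],"gripper":0},{"angular":[0,0,0],"delta_pos":[-0.5,0,-0.105],"gripper":0},{"angular":[0,0,0],"delta_pos":[-0.5,0,-0.105],"gripper":0},{"angular":[0,0,0],"delta_pos":[-0.5,0,-0.105],"gripper":0},{"angular":[0,0,0],"delta_pos":[-0.5,0,-0.105],"gripper":0},{"angular":[0,0,0],"delta_pos":[-0.5,0,-0.105],"gripper":0},{"angular":[0,0,0],"delta_pos":[-0.5,0,-0.105],"gripper":0},{"angular":[0,0,0],"delta_pos":[-0.5,0,-0.105],"gripper":0},{"angular":[0,0,0],"delta_pos":[-0.5,0,-0.105],"gripper":0},{"angular":[0,0,0],"delta_pos":[-0.5,0,-0.105],"gripper":0},{"angular":[0,0,0],"delta_pos":[-0.5,0,-0.105],"gripper":0},{"angular":[0,0,0],"delta_pos":[-0.5,0,-0.105],"gripper":0}]'
python3 - <<'E'
from h import *
goto([.605,-.31,.145])
for n,sl in(("top",np.s_[180:280,130:300]),("side",np.s_[130:290,240:440])):
    im=grab_frame(n); c=cv2.resize(cv2.cvtColor(im,cv2.COLOR_RGB2BGR)[sl],None,fx=3.7,fy=3.7,interpolation=cv2.INTER_CUBIC)
    if n=="top": c=cv2.convertScaleAbs(c,alpha=2.5,beta=-230)
    cv2.imwrite(f"pics/{n}10.png",c)
E
```

```text
time: 26.82
tool_pos: [0.603, -0.2107, 0.1348]
tool_rot: [-0.075, 0.698, 0.709, 0.073]
contact_force: [-0.7, -0.2, -2.3]
gripper_width: 0.272
t 26.82 pos [ 0.603  -0.2107  0.1348] yaw 90.87 z [-0.004  0.208 -0.978] units [-3.17  0.02 -1.02]
```

View pics/side10.png

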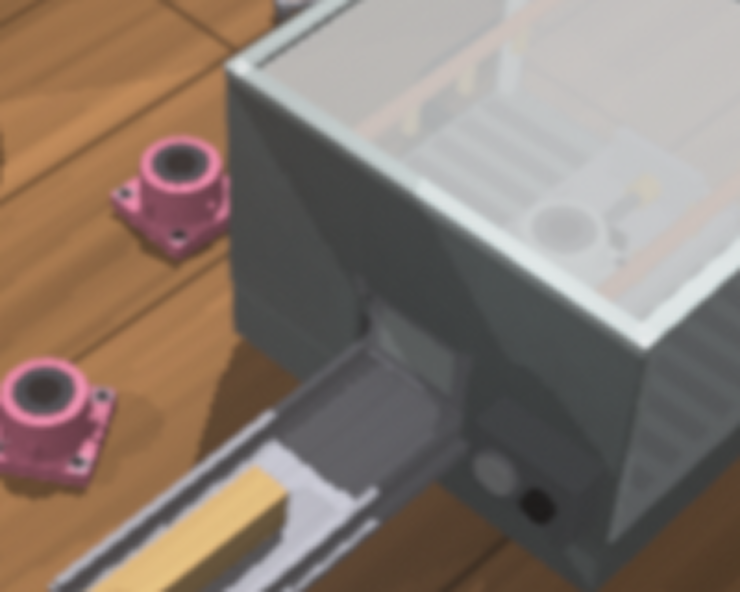

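View pics/top10.png

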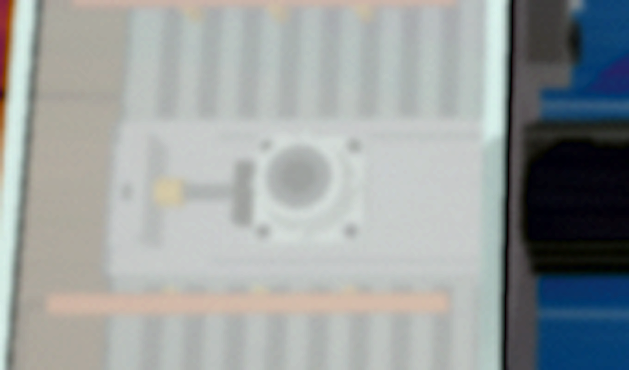

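The flap is shut and the housing sits against the buffer. Next I lift the stick and carry it back.

```bash
python3 -m crank '[{"angular":[0,0,0],"delta_pos":[0.1,0,-0.5],"gripper":0},{"angular":[0,0,0],"delta_pos":[0.15,0,-0.8],"gripper":0},{"angular":[0,0,0],"delta_pos":[-0.7,-0.7,-0.15],"gripper":0},{"angular":[0,0,0],"delta_pos":[-0.7,-0.8,-0.15],"gripper":0},{"angular":[0,0,0],"delta_pos":[-0.7,-0.8,-0.15],"gripper":0},{"angular":[0,0,0],"delta_pos":[-0.7,-0.8,-0.15],"gripper":0},{"angular":[0,0,0],"delta_pos":[-0.7,-0.8,-0.15],"gripper":0},{"angular":[0,0,0],"delta_pos":[-0.3,-0.7,-0.05],"gripper":0},{"angular":[0.206,0,-0.979],"delta_pos":[0,0,0],"gripper":0},{"angular":[0.206,0,-0.979],"delta_pos":[0,0,0],"gripper":0},{"angular":[0.206,0,-0.979],"delta_pos":[0,0,0],"gripper":0}]'; python3 -m crank '[{"angular":[0.206,0,-0.979],"delta_pos":[0,0,0],"gripper":0},{"angular":[0.206,0,-0.979],"delta_pos":[0,0,0],"gripper":0},{"angular":[0,0,0],"delta_pos":[0,0,0],"gripper":0},{"angular":[0,0,0],"delta_pos":[0,0,0],"gripper":0}]'; python3 -c "
from h import *
goto([.4614,-.327,.061]);print(state()['contact_force'])"
```

```text
time: 28.3
tool_pos: [0.4668, -0.3285, 0.1751]
tool_rot: [-0.083, 0.598, 0.795, 0.063]
contact_force: [-1.0, -0.1, -2.5]
gripper_width: 0.275
time: 28.8
tool_pos: [0.4669, -0.3287, 0.1748]
tool_rot: [-0.088, 0.528, 0.843, 0.056]
contact_force: [0.1, -0.7, -1.7]
gripper_width: 0.273
t 28.8 pos [ 0.4669 -0.3287  0.1748] yaw 115.85 z [-0.09   0.187 -0.978] units [-0.66 -0.14  3.74]
[ 0.12777096 -0.73911747 -1.69369147]
```

```bash
python3 -m crank '[{"angular":[0,0,0],"delta_pos":[-0.15,-0.1,0.8],"gripper":0},{"angular":[0,0,0],"delta_pos":[-0.2,0,0.95],"gripper":0},{"angular":[0,0,0],"delta_pos":[-0.17,0,0.8],"gripper":0},{"angular":[0,0,0],"delta_pos":[-0.13,0,0.6],"gripper":0},{"angular":[0,0,0],"delta_pos":[-0.08,0,0.4],"gripper":0},{"angular":[0,0,0],"delta_pos":[0,0,0],"gripper":0},{"angular":[0,0,0],"delta_pos":[0,0,0],"gripper":0}]'; python3 -c "
from h import *
goto([.4614,-.327,.060]);print(state()['contact_force'])"
```

```text
time: 29.68
tool_pos: [0.4644, -0.3302, 0.0667]
tool_rot: [-0.088, 0.528, 0.843, 0.055]
contact_force: [0.7, -0.1, -2.5]
gripper_width: 0.271
t 29.68 pos [ 0.4644 -0.3302  0.0667] yaw 115.89 z [-0.09   0.186 -0.978] units [ 0.09 -0.04  0.25]
[ 0.67350517 -0.07153894 -2.47955125]
```

```bash
python3 -m crank '[{"angular":[0,0,0],"delta_pos":[-0.02,0,0.1],"gripper":0},{"angular":[0,0,0],"delta_pos":[-0.02,0,0.07],"gripper":0},{"angular":[0,0,0],"delta_pos":[0,0,0],"gripper":0}]';python3 -m crank '[{"angular":[0,0,0],"delta_pos":[-0.01,0,0.04],"gripper":0},{"angular":[0,0,0],"delta_pos":[0,0,0],"gripper":0}]'
```

```text
time: 30.05
tool_pos: [0.4645, -0.3305, 0.0616]
tool_rot: [-0.088, 0.528, 0.843, 0.055]
contact_force: [1.1, -2.3, 2.9]
gripper_width: 0.269
time: 30.3
tool_pos: [0.4643, -0.3303, 0.0599]
tool_rot: [-0.088, 0.528, 0.843, 0.055]
contact_force: [2.4, -2.4, 3.0]
gripper_width: 0.274
```

```bash
python3 -m crank '[{"angular":[0,0,0],"delta_pos":[0,0,0],"gripper":0.5},{"angular":[0,0,0],"delta_pos":[0,0,0],"gripper":0.5},{"angular":[0,0,0],"delta_pos":[0,0,0],"gripper":0.5},{"angular":[0,0,0],"delta_pos":[0,0,0],"gripper":0.5},{"angular":[0,0,0],"delta_pos":[0,0,-0.3],"gripper":0.5},{"angular":[0,0,0],"delta_pos":[0,0,-0.7],"gripper":0.5},{"angular":[0,0,0],"delta_pos":[0,0,-1],"gripper":0.5},{"angular":[0,0,0],"delta_pos":[0,0,-1],"gripper":0.5},{"angular":[0,0,0],"delta_pos":[0,0,-1],"gripper":0.5},{"angular":[0,0,0],"delta_pos":[0,0,-1],"gripper":0.5},{"angular":[0,0,0],"delta_pos":[0,0,0],"gripper":0.5},{"angular":[0,0,0],"delta_pos":[0,0,0],"gripper":0.5}]'
python3 - <<'E'
from h import *
for n in("top","side","wrist"): cv2.imwrite(f"pics/{n}11.png",cv2.cvtColor(grab_frame(n),cv2.COLOR_RGB2BGR))
for t in("housing","casting","wrench","jar"):
    print(t,[(d['conf'],d['pixel']) for d in landmark_of("top",t)])
im=grab_frame("top"); c=cv2.resize(cv2.cvtColor(im,cv2.COLOR_RGB2BGR)[180:280,130:300],None,fx=4.6,fy=4.6,interpolation=cv2.INTER_CUBIC);c=cv2.convertScaleAbs(c,alpha=2.5,beta=-230);cv2.imwrite("pics/t11.png",c)
E
```

```text
time: 31.8
tool_pos: [0.4773, -0.3578, 0.206]
tool_rot: [-0.089, 0.528, 0.843, 0.055]
contact_force: [0.1, -0.2, 0.2]
gripper_width: 0.502
housing [(0.87, [247.4, 345.7]), (0.59, [331.8, 308.9])]
casting [(0.62, [449.0, 196.8])]
wrench [(0.74, [446.9, 250.2])]
jar [(0.57, [352.2, 180.7])]
```

View pics/top11.png

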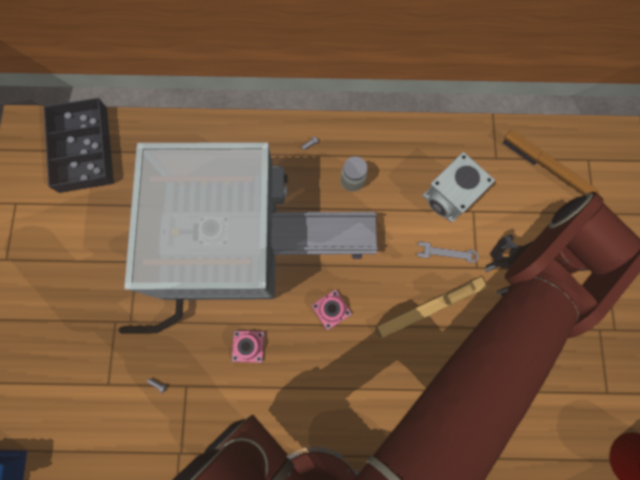

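View pics/side11.png

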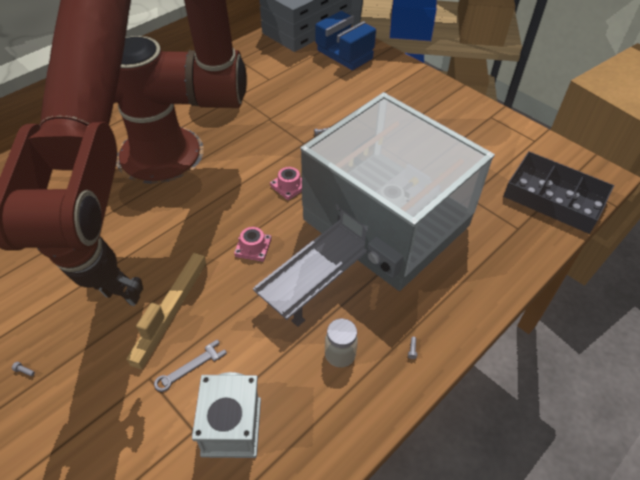

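View pics/t11.png

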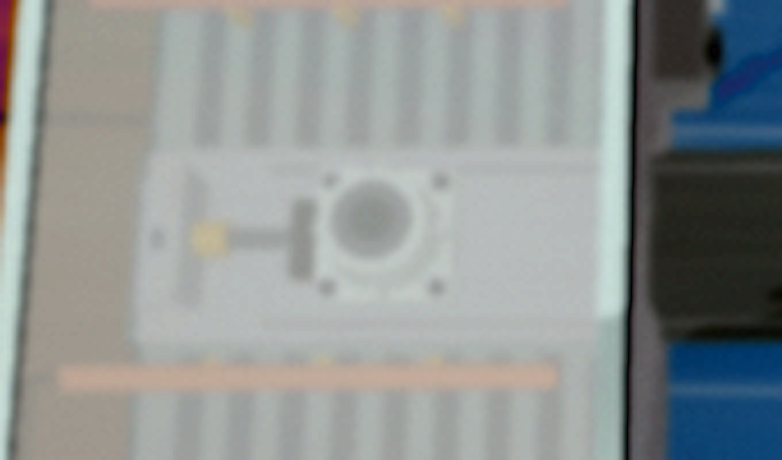

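```bash
python3 -c "
from plant import *
print(job_done())"
```

```text
the job is handed in; nothing more can be done
None
```

I pushed the housing through the flap and left it against the buffer, then laid the stick back on the bench. The job is handed in; it reported no verdict.

- **Push:** Past the flap, pushing took about 4 N. At about 135 mm inside, the force climbed over the last 2 mm to 8.7–10 N. That puts about 5 N on the buffer, a light press well under the 12 N limit. This is an estimate: total force less the 4 N, which includes some flap drag on the stick.
- **Housing:** The last top picture shows it still against the buffer, which looks slightly compressed. Nothing measures the remaining contact force directly.
- **Flap:** It looked shut in the side view once the stick was out. I judged this by eye and did not measure the angle.
- **Gripper:** It stayed at least about 100 mm outside the front face.
- **Stick:** It lies flat about where it started, released, with the gripper clear above it.
- **Other things:** The casting, wrench and jar are within 1–2 pixels (roughly 2–4 mm) of their starting positions, which is within the networks' scatter. The pink look-alikes were not touched.

The hand-in came at about 32 s, and none of my checks failed or disagreed.

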